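Pack the stamps in the courier case, pin the hasp and hold the lid down

ROBOT

A 7-joint arm with a two-finger parallel gripper is mounted at the origin on a cart in front of the work surface, level with it; the furniture and walls round the work are solid. World frame = base frame: x ahead of the robot, y to its left, z up, the work surface at z = 0. Lengths are in mm, angles in rad, forces in N, time in s.
With the tool pointing down it reaches from about 400 to 925 mm from the base axis. Payload 5.6 kg.
Tool frame: the origin (TCP) lies on the front face of the gripper's body, between the roots of the fingers; the fingertips stand 73 mm ahead of it and the grasp point (between the pads) lies 54 mm ahead of it (r.tip_reach is the distance from the TCP to the fingertips, in mm); z points along the fingers, y is the line along which they close (so a half turn about z gives the same grasp; the last joint's range is limited). The gripper opens to 85 mm and grips with 20 to 120 N. Pads are 22 mm wide; open, the fingers measure 114 mm over their backs; the gripper's body (76 mm by 85 mm) begins 54 mm behind the grasp point. The pads swing forward as they close: fully open they stand 13 mm farther back than shut.
Start: joints at [-1.238, 0.468, -0.012, 1.603, 0.006, 1.071, -0.056], TCP at [238.598, 604.629, 303.89] pointing down, gripper open.
Joint ranges: [-2.53, 2.53], [-0.31, 2.02], [-1.57, 1.55], [0.28, 2.44], [-1.29, 4.43], [0.15, 1.84], [-2.92, 2.92]. Speed limits (rad/s): [2.57, 2.57, 3.14, 3.14, 3.14, 3.14, 3.14].

INTERFACE

Orientations are given as a unit quaternion [w, x, y, z].
In Python, from plant import get_obs, cams, r gives the robot as it stands.
- The arm moves only by the tool send_rows, never from a script. Its argument "plan" is a list of rows, each a list of 7 numbers: the turn, a rotation vector about the tool's x, y, z in degrees, then the shift along the tool's x, y, z in m, then the finger opening in m, from 0 to 0.0854. A call has 1 to 8 rows; each row shifts and turns the commanded pose from where the row before left it, along the tool's axes as they then stand; what a row does not reach is not made up. A row lasts 1/8 s, in which the tool goes at most 62.5 mm and 10.7 degrees, less where a joint would pass 70% of its speed; a pose out of reach is approached as far as the arm can. A call is refused whole if a number of a shift passes 0.0625 or a number of a turn 10.7, either way. A call with a gripper value outside its range is refused whole. The fingers move at their own pace and stop on an object; "newtons" is the grip in N (left out, the last holds). Time passes only in rows, so rows that do not move let the fingers close. It gives the time, the measured TCP pose, the force, the opening and the grip force at its end, in the units of the state.
- get_obs(): the state, without advancing time (a new reading comes with each control period).
- cams.snapshot(name): name is "side" or "top"; returns a dict with "color" (384x512x3 uint8, red, green, blue), "K" (3x3 intrinsics, pixels), "rvec" (rotation vector, rad) and "tvec" (3), from world to camera coordinates, as OpenCV has them. Camera axes: x right, y down, z forward; pixel columns grow to the right and rows downward; lengths in mm; the calibration is good to about 2 mm. A picture is of the moment at which its call begins. There is no depth.
- r.finish_job(): hands the job in; it is judged then, once.
The state is a dict: "time": time; "joint_positions": joint angles; "dq": joint speeds; "joint_torque": joint torques, N m; "ee_pos": TCP position; "orientation": TCP orientation; "contact_force": force on the tool from outside, world axes, zero at the start; "torque": the same for the moment, N m; "grip_width": finger opening in mm; "finger_force": force on a finger pad.
Only numpy, scipy, OpenCV 4.12 (cv2) and the standard library are available. Lean on these libraries where they do the work, as an engineer would, in place of code of your own. Each camera call takes 0.05 s, during which the arm holds its last target. There are 200 camera calls.

TASK

The two wooden hand stamps go out by courier under seal: stand one in each of the two round pockets of the open case, then close the lid. Take the locking pin out of its parking hole, push it down through the lid's lug and the case's lug under it, and press it down until its collar has squeezed the lid fully home on the springy foam seal. Finish like that, still pressing down on the pin and not letting go (the foam lifts the lid again as soon as you do), so that I can thread the seal through its tip; leave the ink pad, the sticky notes and the eraser where they are.

Things in the scene. Friction and masses are not known exactly. Their poses are not given: they have to be found in the camera images.
- case: Grey courier case with dark corners, fixed to the desk; lower half 110 long (x), 120 wide (y), 48 high (mm). Origin: centre of its underside, on the desk; x points from its front (hasp side, faces the robot) to its hinge side, z up. Inside, a grey felt block with two round pockets has its top at z = 40. A steel hasp plate, z = 37 to 49, sticks out in front to x = -97, from y = -67 to 25.
- pocket_1 (a point): Centre of the mouth (z = 40 mm) of the left pocket, at (-20, 25) mm in the case's frame: a round bore of 21 mm diameter, 26 mm deep, with a 2 mm chamfer. The case's walls round it stand 8 mm higher than the mouth. Axes as the case.
- pocket_2 (a point): The same for the right pocket, at (-20, -25) mm in the case's frame.
- case_lug_hole (a point): Centre of the upper mouth of the locking hole in the hasp plate (the case's lug), at (-79, 0, 49) mm in the case's frame: a 13 mm through hole, 12 mm long, chamfered 2 mm, free space under it. The parking hole, 42 mm to the right at (-79, -42, 49), is alike. Axes as the case.
- lid_hinge (a point): Middle of the lid's hinge axis, at (55, 0, 50) mm in the case's frame; the axis runs along the case's y. The lid is a hollow shell, 110 mm long from this axis and 40 mm deep: closed, its top is 90 mm above the desk, its front wall at x = -55 mm.
- lid (a joint): Angle of the lid (rad): 0 fully home, 1.57 upright, grows as it opens to the far side, stop at 1.9; starts open. Stiff hinge: the lid (180 g) stays where it is left; 1 to 3 N at its lug moves it. Below 0.047 it squeezes the foam seal on the front rim: let go it stands at 0.03 to 0.05; about 8 N down at the lug brings it to 0, and it rises again when let go.
- lid_lug_hole (a point): Centre of the upper mouth of the 13 mm hole (2 mm chamfer) in the lid's steel lug, 8 thick, 36 wide, from 110 to 152 mm off the hinge axis; hole 134 mm off it. The lug's underside is level with the axis. Lid home: at (-79, 0, 58) in the case's frame, right above the locking hole. Axes turn with the lid, as the case's when home; z is normal to the lug's upper (outer) face.
- pin_grip (a point): Centre of the round grip, 18 mm diameter, 38 mm long, of the upright steel locking pin (70 g). Below the grip a collar, 24 mm diameter, 4 mm thick, underside 23 mm below this point; then a 10 mm shank, 33 mm long, tapered tip 56 mm below this point. Starts in the parking hole, collar on the hasp plate, this point 72 mm above the desk. z points up along the pin.
- pin_tip (a point): Centre of the pin's lower end, 33 mm below the underside of the collar. Pressed fully home it is 25 mm above the desk, out below the hasp plate; with the collar only resting on the lid's lug 29 to 32 mm.
- stamp_a_mid (a point): Centre of a dark wooden hand stamp, a waisted round stick 18 mm in diameter and 62 mm tall, standing on the desk (this point is 31 mm above its foot). 30 g. Seated in a pocket, this point is 45 mm above the desk and its top 76 mm. z points up along it.
- stamp_b_mid (a point): The same for the second, identical stamp.
- inkpad_mid (a point): Centre of a flat blue ink pad tin, 79 x 117 x 15 mm, lying on the desk; stays where it is.
- notes_mid (a point): Centre of a pile of sticky note pads, 75 x 77 x 12 mm, lying on the desk; stays where it is.
- rubber_mid (a point): Centre of an eraser, 23 x 55 x 13 mm, lying on the desk; stays where it is.
Mind the look-alikes: they are no part of the job. What is shaped like the part that bears stamp_b_mid but red is not meant.

How it is judged (in metres and radians):
On the way, in this order (a step that is already met when the one before it is completed fails the run):
1. both stamps stand fully down in the two pockets, one in each ((((horizontal distance between stamp_a_mid and pocket_1 below 0.005 m and z of stamp_a_mid in the frame of case between 0.04 and 0.05 m and angle between stamp_a_mid's own z axis and vertical below 0.15 rad) and (horizontal distance between stamp_b_mid and pocket_2 below 0.005 m and z of stamp_b_mid in the frame of case between 0.04 and 0.05 m and angle between stamp_b_mid's own z axis and vertical below 0.15 rad)) or ((horizontal distance between stamp_a_mid and pocket_2 below 0.005 m and z of stamp_a_mid in the frame of case between 0.04 and 0.05 m and angle between stamp_a_mid's own z axis and vertical below 0.15 rad) and (horizontal distance between stamp_b_mid and pocket_1 below 0.005 m and z of stamp_b_mid in the frame of case between 0.04 and 0.05 m and angle between stamp_b_mid's own z axis and vertical below 0.15 rad)))), for 0.2 s.
2. the lid is closed on its seal (value of joint lid below 0.08 rad and (((horizontal distance between stamp_a_mid and pocket_1 below 0.005 m and z of stamp_a_mid in the frame of case between 0.04 and 0.05 m and angle between stamp_a_mid's own z axis and vertical below 0.15 rad) and (horizontal distance between stamp_b_mid and pocket_2 below 0.005 m and z of stamp_b_mid in the frame of case between 0.04 and 0.05 m and angle between stamp_b_mid's own z axis and vertical below 0.15 rad)) or ((horizontal distance between stamp_a_mid and pocket_2 below 0.005 m and z of stamp_a_mid in the frame of case between 0.04 and 0.05 m and angle between stamp_a_mid's own z axis and vertical below 0.15 rad) and (horizontal distance between stamp_b_mid and pocket_1 below 0.005 m and z of stamp_b_mid in the frame of case between 0.04 and 0.05 m and angle between stamp_b_mid's own z axis and vertical below 0.15 rad)))), for 0.2 s.
3. the locking pin is down through the lid's lug and the case's lug (horizontal distance between pin_tip and case_lug_hole below 0.004 m and z of pin_tip in the frame of case below 0.036 m and value of joint lid below 0.08 rad), for 0.1 s.
At the end, for the whole second after the job is handed in: Each stamp stands in its own pocket (within 5 mm, upright within 0.15 rad); the pin is through both lugs (within 4 mm, upright within 0.1 rad, tip under 28.5 mm up); lid below 0.015 rad; fingers press on the pin and its collar on the lid with over 3 N, all through the last second ((((horizontal distance between stamp_a_mid and pocket_1 below 0.005 m and z of stamp_a_mid in the frame of case between 0.04 and 0.05 m and angle between stamp_a_mid's own z axis and vertical below 0.15 rad) and (horizontal distance between stamp_b_mid and pocket_2 below 0.005 m and z of stamp_b_mid in the frame of case between 0.04 and 0.05 m and angle between stamp_b_mid's own z axis and vertical below 0.15 rad)) or ((horizontal distance between stamp_a_mid and pocket_2 below 0.005 m and z of stamp_a_mid in the frame of case between 0.04 and 0.05 m and angle between stamp_a_mid's own z axis and vertical below 0.15 rad) and (horizontal distance between stamp_b_mid and pocket_1 below 0.005 m and z of stamp_b_mid in the frame of case between 0.04 and 0.05 m and angle between stamp_b_mid's own z axis and vertical below 0.15 rad))) and horizontal distance between pin_tip and case_lug_hole below 0.004 m and angle between pin_tip's own z axis and vertical below 0.1 rad and z of pin_tip in the frame of case below 0.0285 m and value of joint lid below 0.015 rad and contact force between pin and lid above 3 N and contact force between the fingers and pin above 3 N); the arm keeps its last pose, push and grip.
It fails at once if the ink pad, the sticky notes or the eraser is pushed away by more than 3 cm (distance of any of inkpad_mid, notes_mid, rubber_mid from where it was at the start of the episode above 0.03 m).
It also fails if it takes over 72 s, if anything falls off the work surface, if the arm or the gripper's body presses on something with over 40 N, if the wrist force passes 120 N, or if a joint passes its speed limit or range.

## Working session

There is one attempt and no reset: what is moved stays moved. The work goes in short steps, Python scripts to look and compute and a tool call to move; the robot and the scene stay as the last step left them, time stands still between calls to the robot, and variables do not carry over. Pictures are saved under pics/ and viewed, at most 10 in all, crops included, and the job is handed in when it is done.

Besides the shell and the picture viewer there is one more tool, called as name([rows], argument=value, ...), one row to a line, values as JSON. send_rows: Moves the arm, as the interface text tells. Its arguments: {"type":"object","properties":{"plan":{"type":"array"},"newtons":{"type":"number"}},"required":["plan"]}

```bash
ls; mkdir -p pics
cat > h.py <<'E'
import numpy as np, cv2
from plant import get_obs, cams, r
def snap(n):
    s=cams.snapshot(n); s['R']=cv2.Rodrigues(np.array(s['rvec'],float))[0]; s['t']=np.array(s['tvec'],float).ravel(); s['K']=np.array(s['K'],float); return s
def save(s,f,c=None,k=1):
    im=cv2.cvtColor(s['color'],cv2.COLOR_RGB2BGR)
    if c: im=im[c[1]:c[3],c[0]:c[2]]
    cv2.imwrite('pics/'+f,cv2.resize(im,None,fx=k,fy=k,interpolation=cv2.INTER_CUBIC))
def ray(s,p):
    d=s['R'].T@np.linalg.inv(s['K'])@np.array([p[0],p[1],1.]); return -s['R'].T@s['t'],d/np.linalg.norm(d)
def plane(s,p,z):
    c,d=ray(s,p); return c+d*(z-c[2])/d[2]
def proj(s,X):
    x=s['K']@(s['R']@np.array(X,float)+s['t']); return x[:2]/x[2]
def tri(s1,p1,s2,p2):
    c1,d1=ray(s1,p1);c2,d2=ray(s2,p2)
    A=np.stack([d1,-d2],1);k=np.linalg.lstsq(A,c2-c1,rcond=None)[0]
    a,b=c1+k[0]*d1,c2+k[1]*d2; return (a+b)/2,np.linalg.norm(a-b)
E
python3 - <<'E'
from h import *
for n in('top','side'):
    s=snap(n);save(s,n+'0.png',k=1.5);print(n,s['K'].tolist(),-s['R'].T@s['t'],s['R'][2])
o=get_obs();print(o)
E
```

```text
pics
top [[436.03686131671424, 0.0, 255.6359054165846], [0.0, 436.03686131671424, 195.85065412091714], [0.0, 0.0, 1.0]] [ 350.41512549   19.32444925 1081.06316433] [ 0.20643212  0.03351627 -0.97788672]
side [[378.4276465221649, 0.0, 251.71172053044717], [0.0, 378.4276465221649, 186.52204093964284], [0.0, 0.0, 1.0]] [545.23873184 783.65854899 535.68767762] [ 0.01198425 -0.85346258 -0.52101631]
{'time': 0.1, 'joint_positions': array([-1.23801675,  0.46833835, -0.0116212 ,  1.60357724,  0.00600934,
        1.07142081, -0.05631847]), 'dq': array([ 2.44219827e-04, -2.82386644e-03,  1.88934408e-03, -3.83220277e-03,
       -5.43512070e-05, -2.41191516e-03,  4.05643813e-05]), 'joint_torque': array([ 8.10078800e-04, -5.33517766e+01,  2.12229684e-02, -2.51963407e+01,
        1.14054268e-02,  4.40547941e-03,  2.30868653e-05]), 'ee_pos': array([238.44376605, 604.24193204, 302.98263184]), 'orientation': array([-9.98424219e-05,  1.86816528e-01,  9.82394450e-01, -8.48742790e-04]), 'contact_force': array([ 0.05546098, -0.26885944,  0.08760421]), 'torque': array([0.04930574, 0.03398695, 0.037258  ]), 'finger_force': 0.0, 'grip_width': 85.17611084140975}
```

View pics/top0.png

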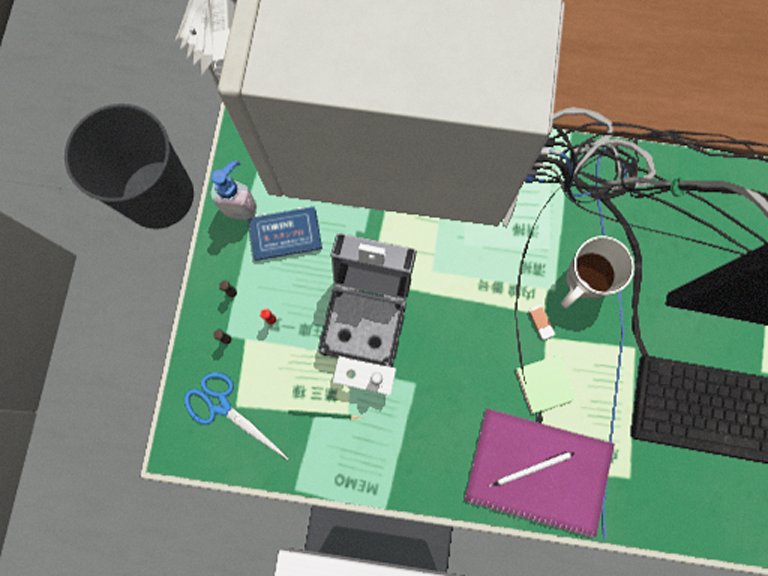

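View pics/side0.png

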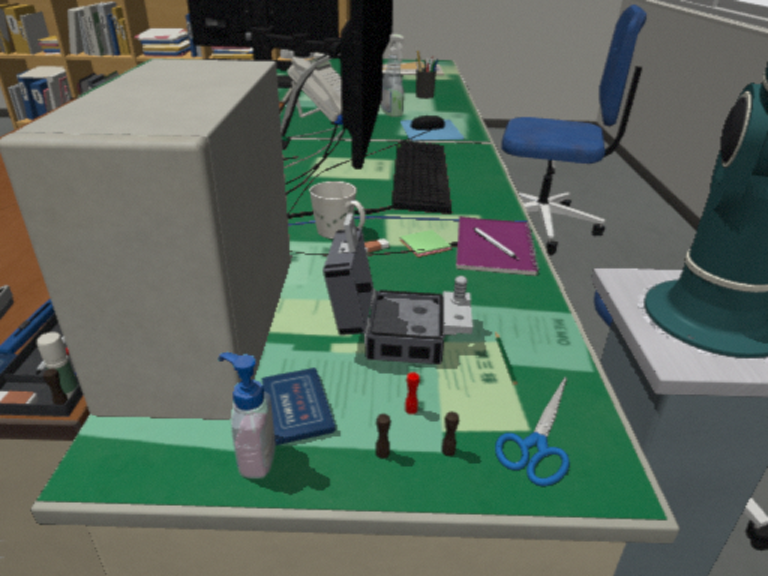

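Top view (1.5x): dark stamps at about (228,288) and (222,337), the red decoy at (267,316). Pockets are at (345,335) and (375,342), the empty lug hole at (350,374), the pin at (376,379), and the open lid's lug at (372,252). In the side view the stamps are at (384,435) and (450,432), and the pin at (460,290).

```bash
cat > m.py <<'E'
from h import *
T=snap('top');S=snap('side')
def blobs(s,roi,lo,hi,amin=8):
    x0,y0,x1,y1=roi;hsv=cv2.cvtColor(s['color'],cv2.COLOR_RGB2HSV)[y0:y1,x0:x1]
    m=cv2.inRange(hsv,lo,hi);n,l,st,c=cv2.connectedComponentsWithStats(m)
    return [(c[i]+[x0,y0],st[i]+[x0,y0,0,0,0],np.argwhere(l==i)[:,::-1]+[x0,y0]) for i in range(1,n) if st[i][4]>=amin]
if __name__=='__main__':
    for nm,s,roi in(('top',T,(135,180,175,240)),('side',S,(240,265,320,315))):
        for c,st,p in blobs(s,roi,(0,0,0),(35,255,75)): print(nm,c.round(1),st)
    for nm,s,roi in(('case',T,(210,150,285,275)),):
        for c,st,p in blobs(s,roi,(0,0,0),(180,255,60)): print(nm,c.round(1),st)
    a=cv2.resize(cv2.cvtColor(T['color'],cv2.COLOR_RGB2BGR)[150:270,205:280],None,fx=5,fy=5,interpolation=cv2.INTER_CUBIC)
    b=cv2.resize(cv2.cvtColor(S['color'],cv2.COLOR_RGB2BGR)[145:245,210:320],None,fx=3.8,fy=3.8,interpolation=cv2.INTER_CUBIC)
    b=cv2.copyMakeBorder(b,0,600-b.shape[0],0,0,cv2.BORDER_CONSTANT)
    cv2.imwrite('pics/c1.png',np.hstack([a,b]));
E
python3 m.py
```

```text
top [153.3 193.7] [149 189   9   9  38]
top [149.7 225.3] [147 222   6   7  27]
side [299.9 288.5] [296 275  10  28 179]
side [255.1 290.4] [252 277   8  28 173]
case [225.9 162.3] [223 157   6  13  33]
case [272.8 170.3] [271 167   5   9  24]
case [226.3 179.9] [222 172  10  17 121]
case [267.9 189.8] [265 182   7  16  68]
case [272.  190.2] [271 183   3  15  16]
case [221.8 200.9] [218 194  10  21  45]
case [264.8 204.1] [263 203   4   4  11]
case [215.3 223.3] [214 217   4  13  15]
case [229.4 223.5] [226 220   8   7  39]
case [249.5 228. ] [246 225   8   7  44]
case [216.9 233.5] [214 230   6   7  15]
case [222.4 235.8] [221 235   4   3   9]
case [233.1 237.2] [230 236   8   3   9]
case [255.9 240.6] [253 239   6   4   9]
```

View pics/c1.png

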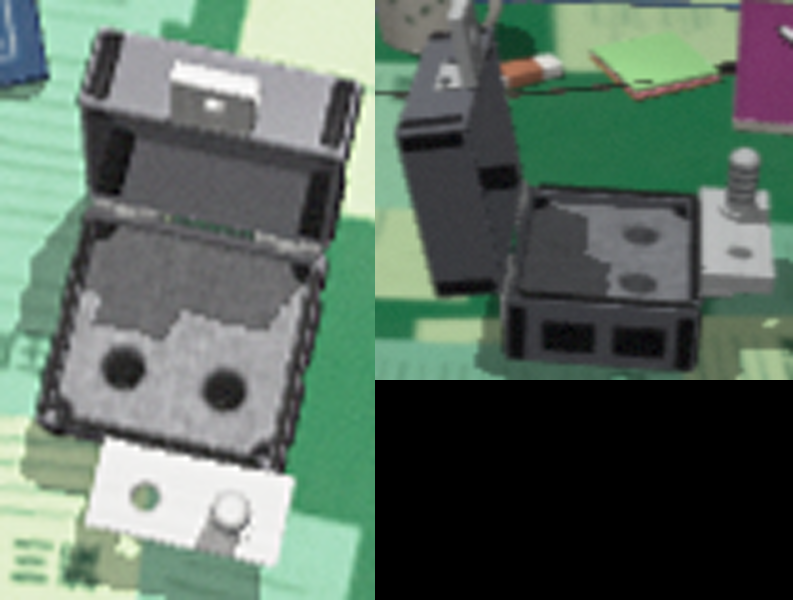

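Crop: the top view shows pockets at (124,368) and (224,390), the lug hole at (145,496) and the pin head at (230,510). The side view shows the pin upright and the pockets at (641,235) and (637,283). Next I turn these pixels into points.

```bash
cat > m2.py <<'E'
from m import *
# stamps: top-edge pixels
for nm,ct,sb in(('A',0,1),('B',1,0)):
    bt=blobs(T,(135,180,175,240),(0,0,0),(35,255,75));bs=blobs(S,(240,265,320,315),(0,0,0),(35,255,75))
    X,e=tri(T,bt[ct][0],S,bs[sb][0]);print('stamp',nm,X.round(1),round(e,1))
    p=bs[sb][2];top=p[p[:,1]<p[:,1].min()+7].mean(0)-[0,0];c=plane(S,(p[p[:,1]<p[:,1].min()+6][:,0].mean(),p[:,1].min()-.5),62)
    f=plane(S,(p[p[:,1]>p[:,1].max()-4][:,0].mean(),p[:,1].max()+.5),0)
    print('  head far edge',c.round(1),'foot near edge',f.round(1))
P={'p1':((229.4,223.5),(280,206.8),40),'p2':((249.5,228.),(279,219.5),40),'lug':((233.6,248.7),(305.5,211.3),49)}
P['p1']=(P['p1'][0],(279,219.5),40);P['p2']=(P['p2'][0],(280,206.8),40)
for k,(a,b,z) in P.items():
    X,e=tri(T,a,S,b);print(k,plane(T,a,z).round(1),plane(S,b,z).round(1),'tri',X.round(1),round(e,1))
hsv=cv2.cvtColor(T['color'],cv2.COLOR_RGB2HSV)
w=cv2.inRange(hsv[230:270,215:270],(0,0,150),(180,40,255))
w=cv2.morphologyEx(w,cv2.MORPH_CLOSE,np.ones((5,5),np.uint8))
n,l,st,c=cv2.connectedComponentsWithStats(w);i=1+st[1:,4].argmax()
cs=cv2.findContours((l==i).astype(np.uint8),cv2.RETR_EXTERNAL,cv2.CHAIN_APPROX_NONE)[0]
box=cv2.boxPoints(cv2.minAreaRect(cs[0]))+[215,230];print('plate',[plane(T,q,49)[:2].round(1).tolist() for q in box])
a=(250.8,251.6);b=(307.1,185.5)
X,e=tri(T,a,S,b);print('pin top',X.round(1),e.round(1),plane(T,a,91).round(1),plane(S,b,91).round(1))
X,e=tri(T,(247.5,170.8),S,((450-375)/3.8+210,75/3.8+145));print('lidhole',X.round(1),e.round(1))
for c,s_,p in blobs(T,(165,200,190,225),(0,150,100),(8,255,255)): print('red',plane(T,c,50).round(1))
E
python3 m2.py
```

```text
stamp A [542.3 306.8  28.9] 1.2
  head far edge [543.3 306.   62. ] foot near edge [542.4 313.1   0. ]
stamp B [463.  299.6  28.9] 0.3
  head far edge [463.7 298.2  62. ] foot near edge [462.6 308.    0. ]
p1 [493.7 107.7  40. ] [493.4 108.4  40. ] tri [493.5 107.8  39.6] 0.4
p2 [489.9  58.2  40. ] [489.1  58.8  40. ] tri [489.5  58.2  39.7] 0.8
lug [434.6  87.7  49. ] [433.8  87.3  49. ] tri [434.2  87.7  49.4] 0.7
plate [[472.1, 138.4], [488.6, 25.3], [397.8, 12.4], [381.6, 123.4]]
pin top [430.   45.5  91.4] 0.6 [430.3  45.4  91. ] [429.7  45.   91. ]
lidhole [600.7  76.8 156.3] 3.8
red [506.2 234.9  50. ]
```

send_rows([
  [0,0,-8.3,0,0,0,0.05],
  [0,0,-8.3,0,0,0,0.05],
  [0,0,0,-0.036,-0.044,0.02,0.05],
  [0,0,0,-0.036,-0.044,0.02,0.05],
  [0,0,0,-0.036,-0.044,0.02,0.05],
  [0,0,0,-0.036,-0.044,0.02,0.05],
  [0,0,0,-0.036,-0.044,0.02,0.05],
  [0,0,0,-0.036,-0.044,0.02,0.05],
], newtons=30)

```text
time: 1.3
ee_pos: [432.1, 321.6, 183.6]
orientation: [0.0, 0.043, 0.999, 0.0]
contact_force: [0.6, 1.1, -0.2]
grip_width: 49.7
finger_force: 0.0
```

```bash
cat >> h.py <<'E'
from scipy.spatial.transform import Rotation as Ro
def go(X,yaw=85.1):
    o=get_obs();q=o['orientation'];R=Ro.from_quat([q[1],q[2],q[3],q[0]]).as_matrix()
    Rt=np.array([[np.sin(np.radians(yaw))*-1,np.cos(np.radians(yaw)),0],[np.cos(np.radians(yaw)),np.sin(np.radians(yaw)),0],[0,0,-1]])
    e=Ro.from_matrix(R.T@Rt).as_rotvec(degrees=True)
    print('t',round(o['time'],2),'ee',np.round(o['ee_pos'],1),'turn',e.round(2),'shift',(R.T@(np.array(X)-o['ee_pos'])).round(1),'F',np.round(o['contact_force'],1),'w',round(o['grip_width'],1),'gf',round(float(o['finger_force']),1))
E
python3 - <<'E'
from h import *
go([463.2,299.5,106])
s=snap('top')
for p in((280,192),(395,208),(508,226)): print(plane(s,(p[0]/1.5,p[1]/1.5),0).round(0))
for p in((243,95),(548,133)): print('top edge at x~ ',[plane(s,(p[0]/1.5,p[1]/1.5),z).round(0).tolist() for z in(350,400,450)])
c,d=ray(s,(247.5,170.8))
for th in(1.5,1.6,1.7,1.8,1.9):
    X=np.array([-134*np.cos(th)+8*np.sin(th),0,134*np.sin(th)+8*np.cos(th)]);W=np.array([566.8+.9964*X[0],76.3-.085*X[0],50+X[2]]);print(th,W.round(0),proj(s,W).round(1))
E
```

```text
t 1.3 ee [432.1 321.6 183.6] turn [ 0.04  0.04 -0.03] shift [-32.8 -19.4  77.6] F [ 0.6  1.1 -0.2] w 49.7 gf 0.0
[733. 262.   0.]
[732.  59.   0.]
[ 728. -139.    0.]
top edge at x~  [[726.0, 250.0, 350.0], [700.0, 235.0, 400.0], [675.0, 219.0, 450.0]]
top edge at x~  [[729.0, -123.0, 350.0], [703.0, -113.0, 400.0], [678.0, -104.0, 450.0]]
1.5 [565.  76. 184.] [245.1 182.4]
1.6 [579.  75. 184.] [246.5 176.5]
1.7 [592.  74. 182.] [248.  170.8]
1.8 [605.  73. 179.] [249.4 165.5]
1.9 [618.  72. 174.] [250.8 160.6]
```

send_rows([
  [0,0,0,-0.033,-0.019,0.015,0.05],
  [0,0,0,0,0,0.03,0.05],
  [0,0,0,0,0,0.025,0.05],
  [0,0,0,0,0,0.008,0.05],
  [0,0,0,0,0,0,0.05],
])

```text
time: 1.98
ee_pos: [462.2, 301.5, 105.8]
orientation: [-0.0, 0.043, 0.999, -0.0]
contact_force: [1.2, 0.5, 0.1]
grip_width: 49.4
finger_force: 0.0
```

Run:
```python
from h import *
go([463.2,299.5,106])
s=snap('side');save(s,'g1.png',(215,190,345,310),5)
```

```text
t 1.98 ee [462.2 301.5 105.8] turn [-0.02 -0.02 -0.02] shift [-1.2 -1.9 -0.2] F [1.2 0.5 0.1] w 49.4 gf 0.0
```

View pics/g1.png

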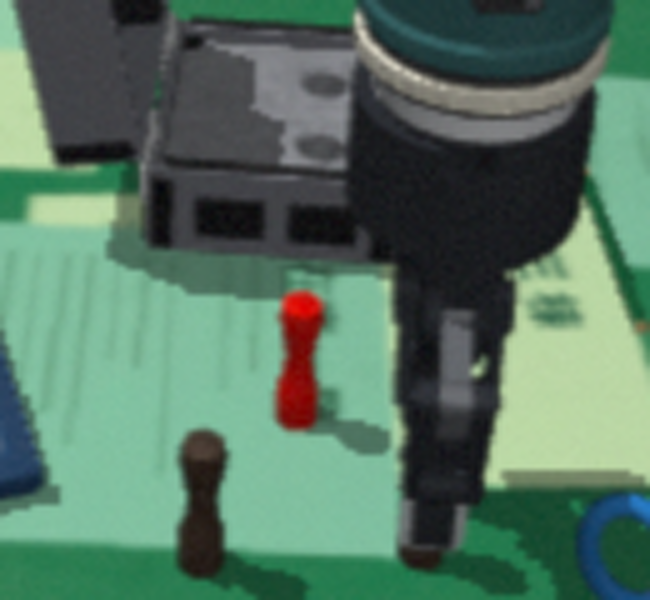

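The fingers straddle stamp B: near pad at crop (435,530), foot visible at (422,557). I'll trim by a millimetre or two, then close.

send_rows([
  [0,0,0,-0.001,-0.002,0,0.05],
  [0,0,0,0,0,0,0.0],
  [0,0,0,0,0,0,0.0],
  [0,0,0,0,0,0,0.0],
  [0,0,0,0,0,0,0.0],
  [0,0,0,0,0,-0.04,0.0],
  [0,0,0,0,0,-0.05,0.0],
  [0,0,0,0,0,0,0.0],
])

```text
time: 3.02
ee_pos: [465.0, 300.5, 199.6]
orientation: [0.003, 0.043, 0.999, 0.002]
contact_force: [0.5, 0.3, -0.2]
grip_width: 16.3
finger_force: 29.4
```

Run:
```python
from m import *
go([490,58,160])
o=get_obs()['ee_pos']
for dz in (-120,-100,-130): print('expected stamp axis',proj(S,[o[0],o[1],o[2]+dz]).round(1))
u,v=proj(S,[o[0],o[1],o[2]-110]).astype(int)
for c,st,p in blobs(S,(u-25,v-40,u+25,v+30),(0,30,0),(25,255,75)): print(c.round(1),st)
save(S,'g2.png',(u-50,v-60,u+50,v+40),6)
```

```text
t 3.12 ee [463.  299.2 196.1] turn [ 0.03  0.03 -0.03] shift [ -47.6 -238.    36. ] F [ 0.  -1.  -0.4] w 16.8 gf 29.4
expected stamp axis [302.  268.9]
expected stamp axis [303.  260.2]
expected stamp axis [301.5 273.2]
[302.9 258.2] [299 253   9  12  80]
```

View pics/g2.png

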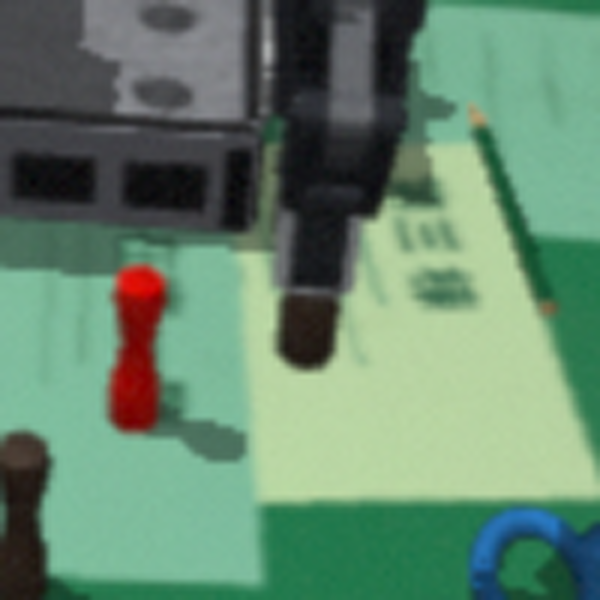

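Stamp B is held upright. Its blob centre (302.9, 258.2) lies on the tool axis. Next it goes over pocket 2.

send_rows([
  [0,0,0,-0.0095,-0.0476,0,0.0],
  [0,0,0,-0.0095,-0.0476,0,0.0],
  [0,0,0,-0.0095,-0.0476,0,0.0],
  [0,0,0,-0.0095,-0.0476,0,0.0],
  [0,0,0,-0.0095,-0.0476,0,0.0],
  [0,0,0,0,0,0.0,0.0],
  [0,0,0,0,0,0,0.0],
])

```text
time: 4.0
ee_pos: [489.3, 58.3, 194.8]
orientation: [-0.001, 0.043, 0.999, -0.0]
contact_force: [0.3, 0.4, -0.6]
grip_width: 16.7
finger_force: 29.5
```

Run:
```python
from h import *
go([489.8,58,155])
```

```text
t 4.0 ee [489.3  58.3 194.8] turn [-0.01 -0.12 -0.03] shift [-0.6 -0.3 39.8] F [ 0.3  0.4 -0.6] w 16.7 gf 29.5
```

send_rows([
  [0,0,0,-0.0005,0,0.03,0.0],
  [0,0,0,0,0,0.015,0.0],
  [0,0,0,0,0,0.006,0.0],
  [0,0,0,0,0,0.006,0.0],
])

```text
time: 4.5
ee_pos: [490.7, 58.4, 138.8]
orientation: [0.0, 0.043, 0.999, 0.0]
contact_force: [0.7, 0.9, -0.8]
grip_width: 16.6
finger_force: 29.5
```

Run:
```python
from h import *
go([489.8,58,120])
```

```text
t 4.5 ee [490.7  58.4 138.8] turn [0.01 0.02 0.01] shift [ 0.9 -0.5 18.8] F [ 0.7  0.9 -0.8] w 16.6 gf 29.5
```

send_rows([
  [0,0,0,0,0,0.006,0.0],
  [0,0,0,0,0,0.006,0.0],
  [0,0,0,0,0,0.005,0.0],
  [0,0,0,0,0,0.002,0.0],
  [0,0,0,0,0,0,0.0],
])

```text
time: 5.12
ee_pos: [490.6, 57.8, 120.5]
orientation: [-0.0, 0.043, 0.999, 0.0]
contact_force: [-2.1, -0.3, 6.5]
grip_width: 16.6
finger_force: 30.2
```

Run:
```python
from h import *
go([489.8,58,120])
```

```text
t 5.12 ee [490.6  57.8 120.5] turn [ 0.   -0.   -0.05] shift [0.8 0.1 0.5] F [-2.1 -0.3  6.5] w 16.6 gf 30.2
```

Stamp B has reached the bottom (6.5 N at the expected height). I'll release it and go to stamp A.

send_rows([
  [0,0,0,0,0,0,0.024],
  [0,0,0,0,0,0,0.024],
  [0,0,0,0,0,-0.02,0.024],
  [0,0,0,0,0,-0.05,0.024],
  [0,0,0,-0.006,0.05,-0.01,0.05],
  [0,0,0,-0.006,0.05,0,0.05],
  [0,0,0,-0.006,0.05,0,0.05],
  [0,0,0,-0.006,0.05,0,0.05],
])

```text
time: 6.12
ee_pos: [531.8, 256.6, 199.9]
orientation: [0.0, 0.043, 0.999, 0.0]
contact_force: [0.3, 0.1, 0.3]
grip_width: 49.9
finger_force: 0.0
```

send_rows([
  [0,0,0,-0.006,0.05,0,0.05],
  [0,0,0,0,0,0,0.05],
  [0,0,0,0,0,0,0.05],
])

```text
time: 6.5
ee_pos: [541.6, 303.7, 199.3]
orientation: [-0.0, 0.043, 0.999, -0.001]
contact_force: [0.0, -1.8, -0.2]
grip_width: 50.2
finger_force: 0.0
```

Run:
```python
from h import *
go([542.6,306,106])
```

```text
t 6.5 ee [541.6 303.7 199.3] turn [-0.08 -0.04 -0.04] shift [-0.8  2.5 93.3] F [ 0.  -1.8 -0.2] w 50.2 gf 0.0
```

send_rows([
  [0,0,0,-0.0008,0.002,0.03,0.05],
  [0,0,0,0,0,0.04,0.05],
  [0,0,0,0,0,0.023,0.05],
  [0,0,0,0,0,0,0.05],
  [0,0,0,0,0,0,0.0],
  [0,0,0,0,0,0,0.0],
  [0,0,0,0,0,0,0.0],
  [0,0,0,0,0,0,0.0],
])

```text
time: 7.5
ee_pos: [543.8, 306.4, 108.4]
orientation: [0.001, 0.043, 0.999, 0.0]
contact_force: [-0.4, -1.5, 6.6]
grip_width: 16.7
finger_force: 29.8
```

send_rows([
  [0,0,0,0,0,-0.04,0.0],
  [0,0,0,0,0,-0.05,0.0],
  [0,0,0,0,0,0,0.0],
  [0,0,0,0,0,0,0.0],
])

```text
time: 8.0
ee_pos: [542.5, 306.3, 196.9]
orientation: [-0.0, 0.043, 0.999, 0.0]
contact_force: [-0.6, -0.2, -0.8]
grip_width: 16.4
finger_force: 29.4
```

Run:
```python
from m import *
go([493.4,107.7,195])
o=get_obs()['ee_pos']
for dz in (-100,-106): print('expected stamp axis',proj(S,[o[0],o[1],o[2]+dz]).round(1))
u,v=proj(S,[o[0],o[1],o[2]-100]).astype(int)
for c,st,p in blobs(S,(u-25,v-40,u+25,v+30),(0,30,0),(25,255,75)): print(c.round(1),st)
for c,st,p in blobs(T,(235,200,265,235),(0,20,0),(25,255,75)): print('placed',c.round(1),st,plane(T,c,76).round(1))
```

```text
t 8.1 ee [542.1 306.  195.6] turn [-0.08 -0.11 -0.03] shift [  31.5 -201.7    0.9] F [ 0.8 -0.4 -0.7] w 16.3 gf 29.4
expected stamp axis [256.3 262. ]
expected stamp axis [256.3 264.6]
[257.  260.7] [254 255   7  12  77]
placed [249.1 229.1] [246 226   7   6  24] [482.3  57.4  76. ]
```

send_rows([
  [0,0,0,0.0077,-0.0504,0,0.0],
  [0,0,0,0.0077,-0.0504,0,0.0],
  [0,0,0,0.0077,-0.0504,0,0.0],
  [0,0,0,0.0077,-0.0504,0,0.0],
  [0,0,0,0,0,0,0.0],
  [0,0,0,0,0,0.02,0.0],
  [0,0,0,0,0,0.02,0.0],
  [0,0,0,0,0,0,0.0],
])

```text
time: 9.1
ee_pos: [493.6, 108.7, 155.0]
orientation: [-0.002, 0.042, 0.999, -0.001]
contact_force: [-1.3, -0.4, -0.3]
grip_width: 16.4
finger_force: 29.5
```

Run:
```python
from h import *
go([494,107.7,120])
```

```text
t 9.1 ee [493.6 108.7 155. ] turn [-0.07 -0.25  0.03] shift [-0.6 -1.  35. ] F [-1.3 -0.4 -0.3] w 16.4 gf 29.5
```

send_rows([
  [0,0,0,-0.0004,-0.001,0.006,0.0],
  [0,0,0,0,0,0.006,0.0],
  [0,0,0,0,0,0.006,0.0],
  [0,0,0,0,0,0.005,0.0],
])

```text
time: 9.6
ee_pos: [495.2, 107.1, 133.6]
orientation: [0.0, 0.043, 0.999, 0.0]
contact_force: [0.3, 0.0, 1.0]
grip_width: 16.7
finger_force: 29.5
```

Run:
```python
from h import *
go([494,107.7,120])
```

```text
t 9.6 ee [495.2 107.1 133.6] turn [ 0.01  0.01 -0.04] shift [ 1.2  0.4 13.6] F [0.3 0.  1. ] w 16.7 gf 29.5
```

send_rows([
  [0,0,0,0.0006,0,0.006,0.0],
  [0,0,0,0,0,0.005,0.0],
  [0,0,0,0,0,0.003,0.0],
  [0,0,0,0,0,0,0.0],
])

```text
time: 10.1
ee_pos: [495.5, 107.2, 121.9]
orientation: [0.001, 0.043, 0.999, 0.0]
contact_force: [-3.7, -1.6, 20.6]
grip_width: 16.3
finger_force: 31.9
```

Run:
```python
from h import *
go([494,107.7,120])
```

```text
t 10.1 ee [495.5 107.2 121.9] turn [ 0.04  0.11 -0.05] shift [1.6 0.3 1.9] F [-3.7 -1.6 20.6] w 16.3 gf 31.9
```

Stamp A has reached the bottom as well. I'll release, lift above the lid, and check both stamps.

send_rows([
  [0,0,0,0,0,-0.001,0.024],
  [0,0,0,0,0,0,0.024],
  [0,0,0,0,0,-0.03,0.024],
  [0,0,0,0,0,-0.055,0.0],
  [0,0,0,0,0,-0.05,0.0],
  [0,0,0,0,0,-0.03,0.0],
  [0,0,0,0,0,0,0.0],
])

```text
time: 10.98
ee_pos: [495.6, 107.5, 288.0]
orientation: [0.002, 0.043, 0.999, 0.001]
contact_force: [-0.5, 0.3, -1.5]
grip_width: 0.0
finger_force: 0.0
```

send_rows([
  [0,0,0,-0.045,-0.008,0,0.0],
  [0,0,0,-0.045,-0.008,0,0.0],
  [0,0,0,-0.04,-0.008,0,0.0],
  [0,0,0,0,0,0,0.0],
])

```text
time: 11.48
ee_pos: [623.3, 70.3, 283.1]
orientation: [-0.001, 0.044, 0.999, -0.001]
contact_force: [-0.7, -0.7, -0.0]
grip_width: 0.1
finger_force: 0.0
```

```bash
cat >> h.py <<'E'
def case(X):
    d=np.array(X,float)[:2]-[512,81]; c,s=.9964,.0849
    return np.array([c*d[0]-s*d[1],s*d[0]+c*d[1],X[2]])
E
python3 - <<'E'
from h import *
o=get_obs();x=case(o['ee_pos']);print('rel hinge',(x-[55,0,0]).round(1),o['orientation'])
a=snap('top');b=snap('side');print(proj(a,[490,58,76]),proj(a,[494,107.7,76]))
A=cv2.resize(a['color'][190:260,205:275],None,fx=5.5,fy=5.5);B=cv2.resize(b['color'][170:240,240:310],None,fx=5.5,fy=5.5)
cv2.imwrite('pics/st.png',cv2.cvtColor(np.hstack([A,B]),cv2.COLOR_RGB2BGR))
E
```

```text
rel hinge [ 56.8  -1.2 283.1] [-1.19914565e-03  4.44516861e-02  9.99010400e-01 -9.11609209e-04]
[249.3148603  225.83023745] [228.46200021 221.09011709]
```

View pics/st.png

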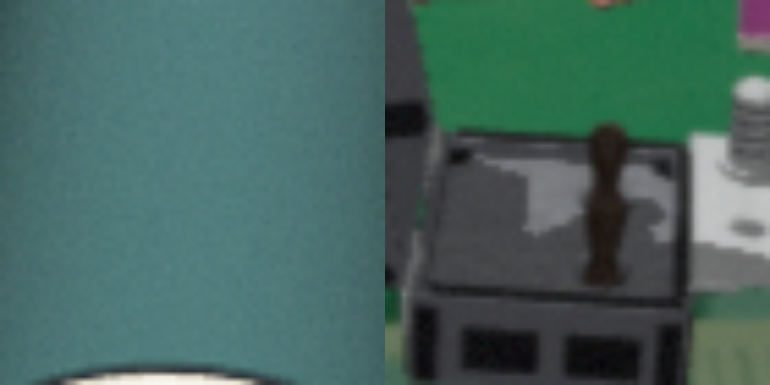

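Side view: the two stamps stand upright in line in their pockets, the near one at crop (605,205). The top view is blocked by the arm. Now I push the lid over along its arc.

send_rows([
  [0,0,0,0.003,0.001,0.032,0.0],
  [0,0,0,0.01,0,0,0.0],
  [0,0,0,0.02,0,0,0.0],
  [0,0,0,0.027,0,-0.0015,0.0],
  [0,0,0,0.0255,0,0.0055,0.0],
  [0,0,0,0.024,0,0.01,0.0],
  [0,0,0,0.024,0,0.012,0.0],
  [0,0,0,0,0,0,0.0],
])

```text
time: 12.58
ee_pos: [486.9, 85.0, 228.3]
orientation: [-0.001, 0.042, 0.999, 0.0]
contact_force: [0.7, -0.4, 0.6]
grip_width: 0.0
finger_force: 0.0
```

Run:
```python
from h import *
o=get_obs();x=case(o['ee_pos']);print('rel hinge',(x-[55,0,0]).round(1),o['orientation'],o['contact_force'])
s=snap('side');save(s,'lid.png',(180,80,330,240),3.7)
```

```text
rel hinge [-80.3   1.8 228.3] [-7.90169684e-04  4.22536411e-02  9.99106603e-01  3.19896632e-05] [ 0.73555532 -0.41059397  0.57353815]
```

View pics/lid.png

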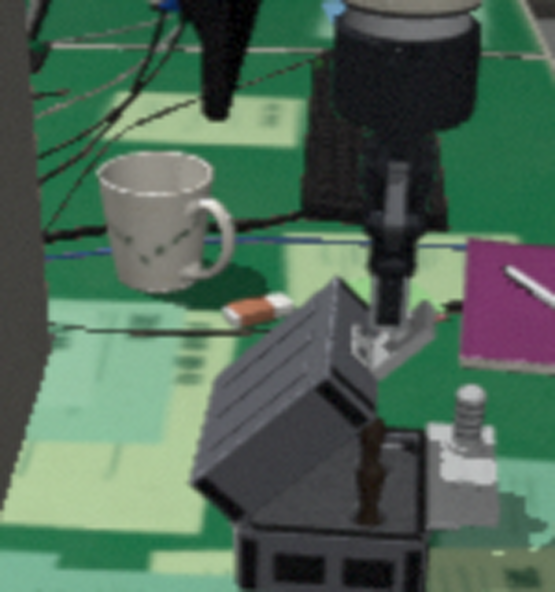

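The lid follows the finger and is at about 0.8 rad, with the fingertip on the lug at (400,330). I continue down.

send_rows([
  [0,0,0,0.018,-0.001,0.02,0.0],
  [0,0,0,0.018,0,0.022,0.0],
  [0,0,0,0.014,0,0.026,0.0],
  [0,0,0,0.006,0,0.018,0.0],
  [0,0,0,0,0,0.003,0.0],
  [0,0,0,0,0,0,0.0],
])

```text
time: 13.38
ee_pos: [434.4, 88.5, 139.5]
orientation: [0.001, 0.043, 0.999, 0.0]
contact_force: [-0.4, 0.7, 0.3]
grip_width: 0.1
finger_force: 0.0
```

Run:
```python
from h import *
o=get_obs();x=case(o['ee_pos']);print('rel hinge',(x-[55,0,0]).round(1),o['orientation'],o['contact_force'])
```

```text
rel hinge [-133.     0.9  139.5] [7.03877439e-04 4.31665242e-02 9.99067627e-01 1.82719203e-04] [-0.41720656  0.72665878  0.28522924]
```

send_rows([
  [0,0,0,0,0,0.003,0.0],
  [0,0,0,0,0,0.003,0.0],
  [0,0,0,0,0,0.002,0.0],
  [0,0,0,0,0,0,0.0],
  [0,0,0,0,0,0,0.0],
])

```text
time: 14.0
ee_pos: [434.1, 88.6, 131.4]
orientation: [0.001, 0.043, 0.999, 0.0]
contact_force: [1.0, -0.3, 4.8]
grip_width: -0.1
finger_force: 2.5
```

The lid is pressed home. Next is the pin.

send_rows([
  [0,0,0,0,0,-0.03,0.0],
  [0,0,0,0,0,-0.035,0.034],
  [0,0,0,0.0006,-0.043,0,0.034],
  [0,0,0,0,0,0,0.034],
  [0,0,0,0,0,0,0.034],
])

```text
time: 14.62
ee_pos: [428.8, 45.8, 195.7]
orientation: [-0.0, 0.043, 0.999, 0.0]
contact_force: [0.2, 0.8, 0.0]
grip_width: 34.3
finger_force: 0.0
```

Run:
```python
from m import *
go([429.8,45.7,140])
b=S;import m
B=cv2.resize(b['color'][130:240,220:340],None,fx=5,fy=5)
cv2.imwrite('pics/pin.png',cv2.cvtColor(B,cv2.COLOR_RGB2BGR))
print(proj(S,[429.8,45.7,91]))
```

```text
t 14.72 ee [428.8  46.3 195.6] turn [ 0.01 -0.04  0.03] shift [-1.1 -0.5 55.6] F [ 0.7  0.6 -0.2] w 33.8 gf 0.0
[307.07658054 185.66141436]
```

View pics/pin.png

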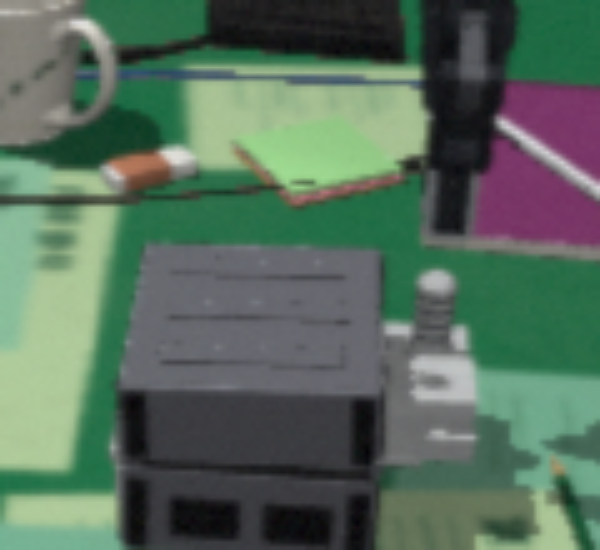

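The lid is closed on its seal and the pin stands at (437,300), behind the lid's lug. I'll descend and grip it.

send_rows([
  [0,0,0,-0.001,-0.0005,0.03,0.034],
  [0,0,0,0,0,0.018,0.034],
  [0,0,0,0,0,0.007,0.034],
  [0,0,0,0,0,0,0.034],
  [0,0,0,0,0,0,0.0],
  [0,0,0,0,0,0,0.0],
  [0,0,0,0,0,0,0.0],
  [0,0,0,0,0,0,0.0],
], newtons=80)

```text
time: 15.72
ee_pos: [430.3, 45.2, 141.6]
orientation: [0.001, 0.043, 0.999, 0.0]
contact_force: [-0.8, -0.5, 6.2]
grip_width: 15.3
finger_force: 78.2
```

Run:
```python
from h import *
go([429.8,45.7,140])
```

```text
t 15.72 ee [430.3  45.2 141.6] turn [ 0.03  0.07 -0.03] shift [0.5 0.5 1.6] F [-0.8 -0.5  6.2] w 15.3 gf 78.2
```

send_rows([
  [0,0,0,0,0,-0.01,0.0],
  [0,0,0,0,0,-0.02,0.0],
  [0,0,0,0,0,-0.025,0.0],
  [0,0,0,0,0,-0.012,0.0],
  [0,0,0,0,0,0,0.0],
  [0,0,0,0,0,0,0.0],
])

```text
time: 16.48
ee_pos: [429.4, 44.9, 207.3]
orientation: [-0.001, 0.043, 0.999, -0.0]
contact_force: [0.6, 0.4, -1.4]
grip_width: 15.2
finger_force: 78.1
```

Run:
```python
from m import *
go([433.6,87.7,207])
o=get_obs()['ee_pos']
for dz in (-91,-95,-110,-124.0): print(dz,proj(S,o+[0,0,dz]).round(1),proj(T,o+[0,0,dz]).round(1))
u,v=proj(S,o+[0,0,-100]).astype(int)
A=cv2.resize(S['color'][v-45:v+45,u-45:u+45],None,fx=6.6,fy=6.6,interpolation=cv2.INTER_CUBIC);print(u-45,v-45)
cv2.imwrite('pics/pin2.png',cv2.cvtColor(A,cv2.COLOR_RGB2BGR))
```

```text
t 16.57 ee [429.4  44.9 207.1] turn [-0.03 -0.09 -0.03] shift [-0.5 43.   0.1] F [ 0.6 -0.3 -0.8] w 14.9 gf 78.1
-91 [308.2 175.9] [250.8 251.1]
-95 [308.1 177.5] [250.8 251.3]
-110 [307.5 183.2] [250.9 251.8]
-124.0 [306.9 188.4] [251.  252.4]
262 134
```

View pics/pin2.png

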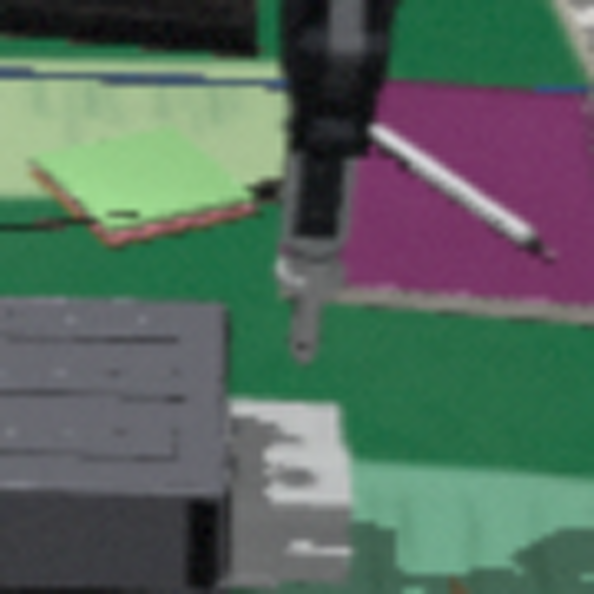

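The pin hangs upright below the fingers: tip at crop (303,357), collar at (310,275), and the lid lug hole visible at (293,474). I compare tip and hole by casting rays.

Run:
```python
from m import *
print('tip',plane(S,(307.9,187.8),81.5).round(1),'hole side',[plane(S,(306.4,205.8),z).round(1).tolist() for z in(62,64)])
from scipy.ndimage import center_of_mass
g=cv2.cvtColor(S['color'],cv2.COLOR_RGB2GRAY).astype(float)
print(g[178:194,300:316].astype(int))
print(g[198:214,296:318].astype(int))
```

```text
tip [426.4  39.4  81.5] hole side [[432.6, 84.5, 62.0], [433.1, 87.4, 64.0]]
[[ 81  81  85  88 102 111  95 101 105 108 105 108 111 119 121 123]
 [ 80  83  84  87  92  81  71  86 102 106  99 104 104 116 120 119]
 [ 83  83  84  84  85  82  77  90 102 106  94  91  89  93  95  97]
 [ 83  84  84  84  84  84  80  90 103 105  91  86  86  86  86  87]
 [ 81  85  86  86  85  88  96  97 106 103  90  84  85  87  85  85]
 [ 84  84  85  84  87  90  97 100 104 103  89  84  86  86  84  86]
 [ 84  85  85  88  84  88  95 104 107 104  87  85  86  86  86  88]
 [ 86  87  85  87  86  80  94  99 106 100  83  81  85  85  88  87]
 [ 85  84  85  84  85  87  92  74  96  97  88  85  86  88  84  86]
 [ 81  83  82  83  82  83  95  99 105  95  86  83  86  86  87  88]
 [ 81  83  82  81  81  82  86  94 101  91  83  83  86  84  85  87]
 [ 82  82  81  78  81  81  84  87  88  85  84  84  84  79  84  84]
 [ 80  83  80  82  82  83  84  84  83  82  84  83  82  82  82  84]
 [ 83  81  79  82  81  81  81  83  85  83  85  81  84  82  83  82]
 [ 83  81  84  83  83  82  83  86  84  84  85  83  85  85  85  84]
 [ 88  87  86  84 
[... 838 characters left out ...]
4 110 114 140 175 188 191 191
  189 163 151 151]
 [ 88  98 105 103 106 107 122 165 166 143 134 133 143 157 179 188 189 190
  185 162 152 148]
 [ 70  96 106 108 106 113 162 185 187 184 183 182 183 185 188 188 189 190
  184 162 150 143]
 [ 53  94 106 108 108 108 124 171 186 187 188 187 188 188 191 190 188 190
  189 166 152 144]
 [ 49  94 110 110 111 109 111 132 138 138 139 140 140 149 152 154 152 153
  153 156 152 144]
 [ 49  99 112 112 112 112 112 114 115 115 113 115 114 116 117 117 118 117
  120 134 144 147]
 [ 48  96 110 111 111 111 111 111 112 113 113 111 110 112 113 113 111 110
  115 128 141 143]
 [ 53  95 106 107 107 108 107 107 106 107 107 108 108 109 110 108 108 108
  105 101 100  98]]
```

send_rows([
  [0,0,0,-0.0007,0.0213,0,0.0],
  [0,0,0,-0.0008,0.0213,0,0.0],
  [0,0,0,0,0,0,0.0],
  [0,0,0,0,0,0,0.0],
])

```text
time: 17.18
ee_pos: [434.8, 86.6, 207.5]
orientation: [-0.0, 0.043, 0.999, -0.0]
contact_force: [0.1, -0.3, -1.4]
grip_width: 15.5
finger_force: 78.2
```

Run:
```python
from m import *
go([434.5,87.3,190])
g=cv2.cvtColor(S['color'],cv2.COLOR_RGB2GRAY).astype(int)
print(g[190:212,296:318])
o=get_obs()['ee_pos'];print(proj(S,o+[0,0,-125.6]).round(1))
for x in(432,434,436): print(x,proj(S,[x,87.5,64]).round(1))
```

```text
t 17.27 ee [434.8  86.4 207.7] turn [-0.03 -0.03 -0.11] shift [ 0.4  0.9 17.7] F [ 1.1  1.5 -0.9] w 15.0 gf 78.2
[[ 73  76  81  84  82  84  81  83  84  87  87  99 108 102  89  83  83  81
   85  83  85  83]
 [ 70  79  84  82  83  83  82  83  84  93  91  99 109 102  90  85  82  83
   85  86  84  84]
 [ 81  80  80  81  82  83  85  83  85  90  97 105 109  99  91  84  84  82
   85  81  87  85]
 [ 84  90  91  92  88  89  87  89  89  93 101 103 108  98  89  83  84  84
   82  85  83  85]
 [108 133 137 138 123 120 119 117 110  90  94 103 105  94  95 101  96  89
   85  84  84  84]
 [118 166 185 183 180 181 180 181 174 125  90  89 100 104 143 158 157 115
   90  83  88  84]
 [117 165 182 183 183 187 188 188 180 131  84  85 104 148 178 185 183 135
   96  86  84  82]
 [109 106 117 121 129 167 179 181 182 148 110 102 126 173 186 188 185 139
   95  83  83  85]
 [108  91 100 107 107 117 120 128 162 145 116 117 153 184 188 187 185 140
   97  83  82  83]
 [110  92 100 107 108 107 111 120 139 164 169 181 186 190 189 187 183 148
  104  85  84  82]
 [109 106 106 108 107 106 109 118 122 127 132 153 179 186
[... 427 characters left out ...]
05 112 148 148 136 126 121 120 134 169 176 181 185 185
  175 158 150 150]
 [101  90 101 107 110 109 119 136 125 116 114 111 114 135 129 122 122 123
  123 143 149 151]
 [ 86  98 103 103 105 106 122 167 167 144 135 134 144 155 170 139 120 119
  115 142 149 150]
 [ 70  95 104 105 107 116 160 186 188 187 184 184 183 185 187 184 182 177
  135 142 149 146]
 [ 56  96 110 109 109 111 126 173 186 188 187 186 187 190 187 190 188 185
  141 138 147 146]
 [ 50  95 110 113 110 112 115 132 139 139 140 139 142 150 153 155 156 153
  146 150 150 144]
 [ 48  96 111 112 111 111 112 114 113 115 114 114 116 117 116 117 120 117
  120 135 147 147]]
[306.3 198.7]
432 [306.9 205.8]
434 [306.  205.8]
436 [305.1 205.8]
```

The tip is within about 0.5 mm of the hole in the side view, so I insert.

send_rows([
  [0,0,0,-0.0003,0.0008,0.008,0.0],
  [0,0,0,0,0,0.006,0.0],
  [0,0,0,0,0,0.005,0.0],
  [0,0,0,0,0,0.005,0.0],
  [0,0,0,0,0,0,0.0],
])

```text
time: 17.9
ee_pos: [435.1, 88.0, 183.4]
orientation: [-0.0, 0.043, 0.999, -0.0]
contact_force: [-0.1, 0.0, -0.2]
grip_width: 15.3
finger_force: 78.2
```

Run:
```python
from h import *
go([434.8,87.3,150.6])
```

```text
t 17.9 ee [435.1  88.  183.4] turn [-0.02 -0.05 -0.04] shift [ 0.3 -0.7 32.8] F [-0.1  0.  -0.2] w 15.3 gf 78.2
```

send_rows([
  [0,0,0,0,-0.0004,0.005,0.0],
  [0,0,0,0,0,0.004,0.0],
  [0,0,0,0,0,0.004,0.0],
  [0,0,0,0,0,0.004,0.0],
  [0,0,0,0,0,0,0.0],
])

```text
time: 18.52
ee_pos: [435.1, 87.7, 166.5]
orientation: [-0.0, 0.043, 0.999, -0.0]
contact_force: [-1.2, -0.2, -1.2]
grip_width: 15.3
finger_force: 78.0
```

send_rows([
  [0,0,0,0,0,0.004,0.0],
  [0,0,0,0,0,0.004,0.0],
  [0,0,0,0,0,0.003,0.0],
  [0,0,0,0,0,0,0.0],
])

```text
time: 19.02
ee_pos: [435.2, 87.6, 155.6]
orientation: [-0.0, 0.043, 0.999, -0.0]
contact_force: [-1.7, -0.9, -1.1]
grip_width: 15.1
finger_force: 78.1
```

send_rows([
  [0,0,0,0.0003,0,0.003,0.0],
  [0,0,0,0,0,0.002,0.0],
  [0,0,0,0,0,0.002,0.0],
  [0,0,0,0,0,0,0.0],
  [0,0,0,0,0,0,0.0],
], newtons=110)

```text
time: 19.65
ee_pos: [435.0, 87.7, 150.3]
orientation: [-0.0, 0.043, 0.999, 0.0]
contact_force: [-7.6, -2.8, 21.3]
grip_width: 14.2
finger_force: 110.4
```

send_rows([
  [0,0,0,0.0008,-0.0002,0.0005,0.0],
  [0,0,0,0,0,0,0.0],
  [0,0,0,0,0,0,0.0],
])

```text
time: 20.02
ee_pos: [434.8, 87.7, 150.2]
orientation: [0.001, 0.043, 0.999, 0.0]
contact_force: [-6.4, -2.7, 24.0]
grip_width: 14.0
finger_force: 110.5
```

Run:
```python
from h import *
s=snap('side');go([434.8,87.3,150.6])
B=cv2.resize(s['color'][150:240,235:335],None,fx=6,fy=6,interpolation=cv2.INTER_CUBIC)
cv2.imwrite('pics/end.png',cv2.cvtColor(B,cv2.COLOR_RGB2BGR))
```

```text
t 20.07 ee [434.8  87.6 150.2] turn [ 0.04  0.07 -0.05] shift [-0.1 -0.3 -0.4] F [-6.1 -2.8 24.9] w 14.2 gf 110.5
```

View pics/end.png

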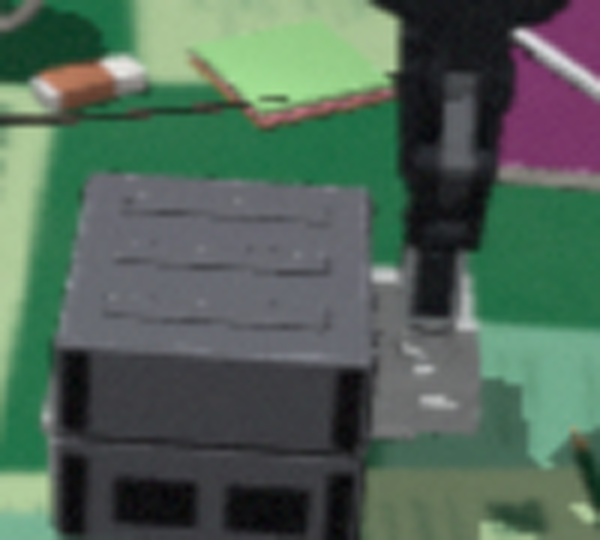

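The lid sits flat on the case and the pin is down in the lugs, with 24 N pressing steadily at the expected height. I hand it in.

```bash
python3 -c "
from plant import r
print(r.finish_job())"
```

```text
the job is handed in; nothing more can be done
None
```

I handed the job in at about 20 s of the 72 s allowed, but the verdict was not shown to me. Both stamps are in their pockets, the lid is closed, and the gripper still holds the pin down through both lugs with about 24 N, at the height expected for fully home.

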